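# Zero the spring tester and hold its lever on the third notch

### The job

On the spring tester, turn the bezel of the face-up gauge until its broad zero mark lies under the needle. Then push down the tester's lever (the one with the crossbar), past the first and second notches to the third one (the long rib), and finish with the fingers still holding it there against its spring so that the reading can be taken. Do not shove the other things on the board about.

Things in the scene. Friction and masses are not known exactly. Their poses are not given: they have to be found in the camera images.
- tester: fixed spring tester. Origin: centre of the underside of its grey base plate (110 mm along x, 300 along y, 15 thick); z up; at yaw 0 its x points away from the robot. Column with round upright notch plate (radius 48 mm) at x -51 to -13, y -48 to 48, up to z 156 mm. The lever turns about a level axis along tester x through (0, 0, 100 mm) and reaches towards -y. Face-up gauge at (0, +125 mm).
- third_notch (a point): outer end of the long rib on the upright notch plate. Round stud = rest, two short ribs = first and second notch, this long rib = third. A tab on the lever's disc points at them and moves towards tester -y as the lever goes down.
- bezel (a joint): angle of the gauge's bezel (dial face and ring turn together), positive anticlockwise seen from above; 0 = the zero mark lies under the resting needle. Starts at +0.5 to +1.35 rad, so it must be turned clockwise; stops at +-1.6. It stays where it is left (friction about 0.04 N m).
- bezel_centre (a point): centre of the bezel, a steel knurled ring 60 mm in diameter and 22 mm high with a vertical axis; this point is half way up it, 111 mm above the board; the gauge's post below the bezel is only 44 mm in diameter and free all round from z 23 to 100 mm.
- zero_mark (a point): the zero mark on the white dial face: a broad black bar (10 x 5.5 mm, the other marks are thin), point at radius 22 mm from the bezel's axis, on the bezel's top.
- needle_tip (a point): tip of the gauge's black needle, radius 22 mm, 2.5 mm above the dial face; at rest it points along tester +x. It is driven by the lever and turns clockwise by the angle that the lever is pressed, so zero it with the lever at rest.
- lever (a joint): lever angle: 0 = up at rest (arm rises 0.36 rad above level towards tester -y), grows as it is pressed down. Notches (a felt ripple) at 0.224, 0.449 and 0.673 rad, hard stop at 0.90. No notch keeps it: let go, it springs back to 0. Pushing the crossbar down takes 4 to 6 N at first, 6 to 9 N around the third notch.
- grip_bar (a point): black plastic crossbar on the lever's end, 70 mm long (along tester x), 22 mm wide (along the lever), 14 mm thick (square to the lever). Point at its middle, 140 mm from the lever's axis; it turns with the lever. At rest it is 149 mm above the board, at the third notch about 57 mm. Nothing but the base plate (top at 15 mm) lies below it.
- cone_wrench: bystander: steel cone wrench, 190 mm, lying on the robot's side of the tester
- cap_tub: bystander: blue plastic valve cap tub with twist cap, 48 mm across and 48 high, beyond the tester
- multitool: bystander: flat silver bottle-opener-style multitool, 112 x 26 x 6 mm, beyond the tester
- spring_tray: bystander: small grey plastic tray 110 x 80 x 30 mm, at the left
- chainring: bystander: steel chainring 110 mm across lying flat, at the right
- oil_bottle: bystander: white oil bottle 44 mm across, 120 high, at the right

How it is judged:
On the way:
1. the gauge's zero mark lies under the needle while the lever is at rest (value of joint bezel between -0.12 and 0.12 rad and value of joint lever below 0.08 rad), for 0.3 s.
At the end, for the whole second after the job is handed in: The bezel is within 0.12 rad of zero, and the fingers hold the lever still at the third notch (0.673 rad, within 0.085 rad), pressing on it with more than 2 N (value of joint bezel between -0.12 and 0.12 rad and value of joint lever between 0.588 and 0.758 rad and velocity of joint lever between -0.1 and 0.1 rad/s and contact force between the fingers and lever above 2 N); the arm keeps its last pose, push and grip.
It fails at once if a loose thing on the board was moved more than 40 mm (distance of any of cone_wrench, cap_tub, multitool, spring_tray, chainring, oil_bottle from where it was at the start of the episode above 0.04 m).
It also fails if it takes over 48 s, if anything falls off the work surface, if the arm or the gripper's body presses on something with over 40 N, if the wrist force passes 120 N, or if a joint passes its speed limit or range.

### The arm

A 6-joint arm with a two-finger parallel gripper is mounted at the origin on the work surface. World frame = base frame: x ahead of the robot, y to its left, z up, the work surface at z = 0. Lengths are in m, angles in rad, forces in N, time in s.
With the tool pointing down it reaches from about 0.25 to 0.775 m from the base axis. Payload 4 kg.
Tool frame: the origin (TCP) lies on the centre line of the jaws, within the pads' length; the fingertips stand 17 mm ahead of it and the grasp point (between the pads) lies 2 mm behind it; z points along the fingers, y is the line along which they close (so a half turn about z gives the same grasp; the last joint's range is limited). The gripper opens to 94 mm and grips with 3 to 60 N. Pads are 16 mm wide; open, the fingers measure 119 mm over their backs; the gripper's body (75 mm by 177 mm) begins 78 mm behind the grasp point.
Start: joints at [1.077, 0.087, 1.371, -0, 1.684, -0.103], TCP at [0.21, 0.509, 0.223] pointing down, gripper open.
Joint ranges: [-3.1, 3.1], [-0.76, 2.03], [0.27, 2.55], [-1.08, 4.22], [0.17, 2.65], [-2.57, 2.57]. Speed limits (rad/s): [2.79, 2.79, 3.14, 3.14, 3.14, 3.14].

### API

Orientations are given as [roll, pitch, yaw] about the fixed x, y, z axes, in that order (R = Rz(yaw) Ry(pitch) Rx(roll)).
In Python, from bench import robot gives the robot as it stands.
- The arm moves only by the tool servo_tool, never from a script. Its argument "plan" is a list of rows, each a list of 7 numbers: the shift along the tool's x, y, z normalised to -1 to 1, where 1 is 0.1 m, then the turn, a rotation vector about the tool's x, y, z normalised to -1 to 1, where 1 is pi/2 rad, then the finger opening in mm, from 0 to 94. In form: [[x, y, z, ax, ay, az, gripper], ...]. A call has 1 to 12 rows; each row is the pose to reach, as a shift and turn from the pose commanded when the call began, along the tool's axes at that moment; what a row does not reach only later rows make up. A row lasts 1/12 s, in which the tool goes at most 41.7 mm and 7.16 degrees, less where a joint would pass 70% of its speed; a pose out of reach is approached as far as the arm can. A call with a number of a shift or a turn outside -1 to 1 is refused whole. A call with a gripper value outside its range is refused whole. The fingers move at their own pace and stop on an object; the grip force is fixed at half the most. Time passes only in rows, so rows that repeat a pose let the fingers close. It gives the time, the measured TCP pose, the force, the opening and the grip force at its end, in the units of the state.
- robot.get_obs(): the state, without advancing time (a new reading comes with each control period).
- robot.snapshot(name): name is "scene" or "top"; returns the picture (400x640x3 uint8, red, green, blue); there is no depth.
- robot.camera_params(name): a dict with "camera_matrix" (3x3 intrinsics, pixels), "distortion" ([k1, k2, p1, p2, k3] as OpenCV has them; the pictures are not rectified), "rvec" (rotation vector, rad) and "tvec" (3), from world to camera coordinates, as OpenCV has them. Camera axes: x right, y down, z forward; pixel columns grow to the right and rows downward; lengths in m; the calibration is good to about 2 mm. A picture is of the moment at which its call begins. camera_params takes no time and is no camera call.
- robot.close_job(): hands the job in; it is judged then, once.
Trained networks look in the newest picture that a camera, given by its name, has taken for a name from the list of things; names that differ only in an ending like _2 or _b are one class to them, and where a whole thing is asked for, a point or a joint stands for the part that bears it (a point fixed in the world has none). Each returns a list of dicts, best first, with "conf" (0 to 1); they miss things now and then, are a little off and sometimes report something else, mostly with a low value. They report only what shows in the picture. A call takes as long as a camera call.
- robot.find_in(thing, camera): "extent" ([centre column, centre row, width, height] in pixels, round what is visible of it).
The state is a dict: "time": time; "joint_positions": joint angles; "qvel": joint speeds; "joint_torque": joint torques, N m; "tool_pos": TCP position; "ee_rot": TCP orientation; "wrist_force": force on the tool from outside, world axes, zero at the start; "wrist_torque": the same for the moment, N m; "width": finger opening in m; "finger_force": force on a finger pad.
Only numpy, scipy, OpenCV 4.12 (cv2) and the standard library are available. Lean on these libraries where they do the work, as an engineer would, in place of code of your own. Each camera call takes 0.05 s, during which the arm holds its last target. There are 200 camera calls.

## Working session

There is one attempt and no reset: what is moved stays moved. The work goes in short steps, Python scripts to look and compute and a tool call to move; the robot and the scene stay as the last step left them, time stands still between calls to the robot, and variables do not carry over. Pictures are saved under pics/ and viewed, at most 10 in all, crops included, and the job is handed in when it is done.

Besides the shell and the picture viewer there is one more tool, called after "Request:" by a JSON object that holds its "op" and its "data". servo_tool: Moves the arm, as the interface text tells. Scaled input: -1 to 1 covers 0.1 m each way for a shift and pi/2 rad each way for a turn. Its arguments: {"type":"object","properties":{"plan":{"type":"array","items":{"type":"array","items":{"type":"number"}}}},"required":["plan"]}

```bash
mkdir -p pics
cat > h.py <<'E'
import numpy as np, cv2
from bench import robot
from scipy.spatial.transform import Rotation as R
def cam(n):
    p=robot.camera_params(n); return [np.array(p[k],float) for k in("camera_matrix","distortion","rvec","tvec")]
def ray(n,uv):
    K,D,r,t=cam(n); q=cv2.undistortPoints(np.array([[uv]],float),K,D)[0,0]
    Rm=cv2.Rodrigues(r)[0]; return -Rm.T@t.ravel(), Rm.T@np.array([*q,1])
def onz(n,uv,z):
    o,d=ray(n,uv); return o+d*(z-o[2])/d[2]
def proj(n,P):
    K,D,r,t=cam(n); return cv2.projectPoints(np.array(P,float).reshape(-1,3),r,t,K,D)[0].reshape(-1,2)
def snap(n,f):
    im=robot.snapshot(n); cv2.imwrite(f,im[:,:,::-1]); return im
E
python3 - <<'E'
from h import *
for n in("scene","top"):
    snap(n,f"pics/{n}0.png")
    for t in("tester","bezel_centre","zero_mark","needle_tip","grip_bar","third_notch"):
        print(n,t,[(round(d["conf"],2),np.round(d["extent"]).tolist()) for d in robot.find_in(t,n)[:2]])
o=robot.get_obs(); print(o)
E
```

```text
scene tester [(0.75, [344.0, 210.0, 108.0, 74.0])]
scene bezel_centre [(0.64, [388.0, 185.0, 23.0, 19.0])]
scene zero_mark [(0.79, [389.0, 183.0, 21.0, 16.0])]
scene needle_tip []
scene grip_bar [(0.71, [329.0, 197.0, 62.0, 23.0])]
scene third_notch [(0.63, [348.0, 213.0, 110.0, 74.0])]
top tester [(0.76, [301.0, 193.0, 93.0, 39.0])]
top bezel_centre [(0.86, [264.0, 186.0, 17.0, 19.0])]
top zero_mark [(0.78, [264.0, 186.0, 19.0, 13.0])]
top needle_tip [(0.71, [297.0, 220.0, 57.0, 20.0]), (0.68, [444.0, 234.0, 22.0, 12.0])]
top grip_bar [(0.82, [319.0, 190.0, 60.0, 19.0])]
top third_notch [(0.63, [301.0, 192.0, 94.0, 37.0])]
{'time': 0.7, 'joint_positions': array([ 1.07689473e+00,  8.71838243e-02,  1.37068752e+00,  1.60969367e-05,
        1.68353865e+00, -1.03056783e-01]), 'qvel': array([ 5.21123035e-04, -1.71458427e-03, -1.40303451e-03,  7.08470249e-05,
        1.18144745e-04, -4.14231675e-05]), 'joint_torque': array([-2.78489797e-04, -3.39920390e+01, -3.02517629e+01,  7.17105134e-02,
        2.34847446e-02, -2.52572832e-06]), 'tool_pos': array([0.20953036, 0.5085691 , 0.22252107]), 'ee_rot': array([3.14140932e+00, 2.88163947e-06, 2.75074965e+00]), 'wrist_force': array([ 0.28935306,  1.07593292, -0.72966543]), 'wrist_torque': array([ 0.03157737,  0.00509221, -0.05271794]), 'finger_force': 0.0, 'width': 0.09410809171303627}
```

View pics/scene0.png

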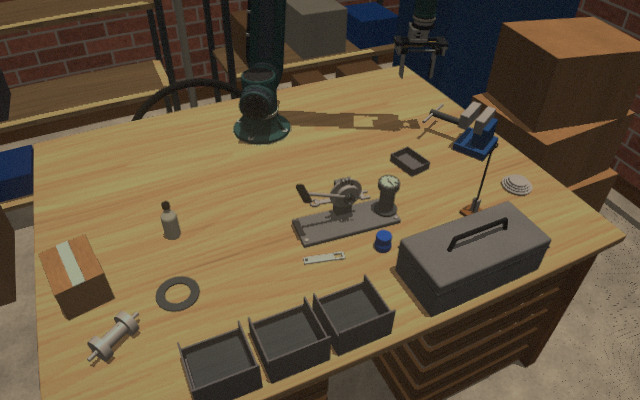

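View pics/top0.png

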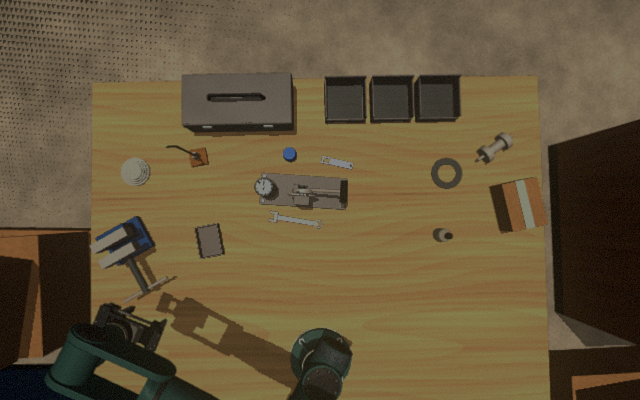

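The scene view looks back at the robot. It shows the tester at about (345,210), with the gauge at (388,185) and the lever's crossbar at about (303,192). In the top view the gauge is at (264,186) and the base runs to the right until about x=347.

Run:
```python
from h import *
s=cv2.imread("pics/scene0.png")[160:250,285:411]; t=cv2.imread("pics/top0.png")[165:220,240:360]
s=cv2.resize(s,None,fx=5,fy=5,interpolation=cv2.INTER_CUBIC)[:, :600]; 
t=cv2.resize(t,(600,275),interpolation=cv2.INTER_CUBIC)
cv2.imwrite("pics/c0.png",cv2.resize(np.vstack([s[:325],t]),None,fx=1,fy=1))
for uv in [(264,186.5),(263.5,186)]: print(onz("top",uv,.122))
print(onz("scene",(388.5,182.5),.122))
```

```text
[0.59179482 0.17241506 0.122     ]
[0.59343259 0.17400083 0.122     ]
[0.59940477 0.16904456 0.122     ]
```

View pics/c0.png

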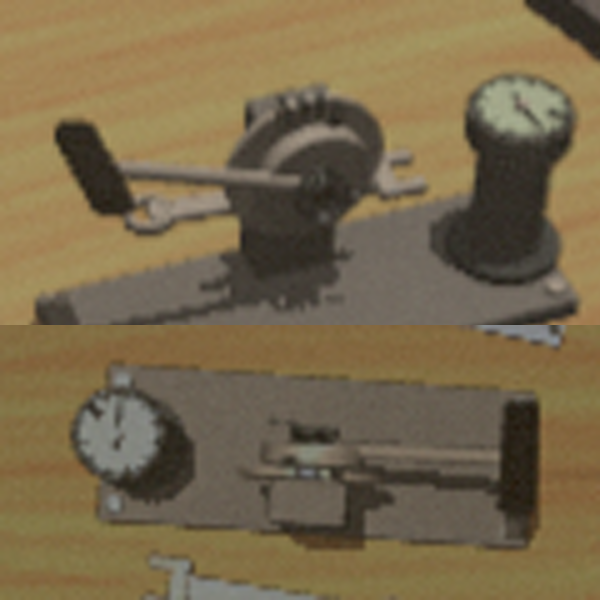

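The crop shows the needle pointing up in the picture (tester +x). The broad zero bar is upper left of the dial centre, at crop (97,408) with the centre at (121,435), so the bezel is at about +0.75 rad. Next I fit the pose and refine the bezel angle by unwarping the dial.

```bash
cat > fit.py <<'E'
from h import *
from scipy.optimize import least_squares
T=lambda x,y:(240+x/5-.4,165+(y-325)/5-.4); S=lambda x,y:(285+x/5-.4,160+y/5-.4)
c,s=np.cos(.36),np.sin(.36)
obs=[("top",T(108,367),(.055,.15,.015)),("top",T(540,396),(.055,-.15,.015)),("top",T(528,548),(-.055,-.15,.015)),("top",T(97,517),(-.055,.15,.015)),
("top",T(121.5,435),(0,.125,.118)),("scene",S(521,110),(0,.125,.122)),("scene",S(95,167),(0,-.14*c,.149)),("top",T(519,458),(0,-.14*c,.149))]
def W(p,P): return np.array([p[0],p[1],0])+R.from_euler('z',p[2]).apply(P)
f=lambda p:np.concatenate([proj(n,W(p,P))[0]-uv for n,uv,P in obs])
r=least_squares(f,[.57,.05,-.06],loss="soft_l1")
print(r.x.round(4)); print(f(r.x).reshape(-1,2).round(1).tolist())
np.save("pose.npy",r.x)
def dial(n,im,c,yaw,N=300,half=.033,z=.122):
    # unwarp dial: up=tester +x, left=tester +y
    g=np.linspace(half,-half,N); X,Y=np.meshgrid(g,g,indexing="ij")
    P=R.from_euler('z',yaw).apply(np.c_[X.ravel(),Y.ravel(),0*X.ravel()])+[c[0],c[1],z]
    uv=proj(n,P).astype(np.float32).reshape(N,N,2); return cv2.remap(im,uv[...,0],uv[...,1],cv2.INTER_CUBIC)
E
python3 - <<'E'
from fit import *
b=W(r.x,[0,.125,.111]); print(b)
ims=[dial("top",cv2.imread("pics/top0.png"),b,r.x[2]),dial("scene",cv2.imread("pics/scene0.png"),b,r.x[2])]
cv2.imwrite("pics/d0.png",np.hstack(ims))
E
```

```text
[ 0.5821  0.0496 -0.0866]
[[0.2, -0.9], [-0.4, -0.8], [-0.1, 0.3], [0.0, 0.6], [-0.3, -0.3], [0.0, -0.9], [-0.6, -0.2], [0.2, -0.0]]
[0.59290016 0.17417629 0.111     ]
```

View pics/d0.png

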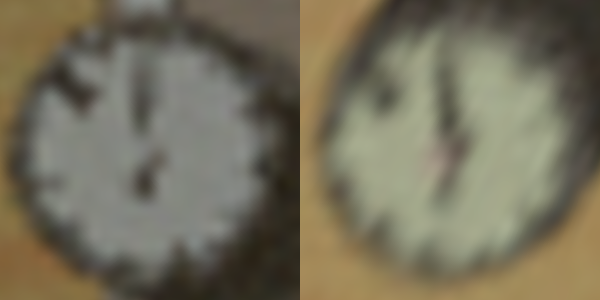

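Both views give the bezel at about +0.8 rad, centred near (0.593, 0.1755). The top view puts it about 1.5 mm to +y of the fit. I'm moving above it now.

Request:
{"op": "servo_tool", "data": {"plan": [[-0.32,-0.107,0,0,0,0,94],[-0.64,-0.213,0,0,0,0,94],[-0.96,-0.32,0,0,0,0,94],[-0.96,-0.32,0,0,0,0,94]]}}

```text
time: 1.03
tool_pos: [0.2898, 0.4393, 0.2226]
ee_rot: [-3.141, 0.003, 2.745]
wrist_force: [-1.1, -0.3, 0.4]
width: 0.0942
finger_force: 0.0
```

Request:
{"op": "servo_tool", "data": {"plan": [[-0.32,-0.107,0,0,0,0,94],[-0.64,-0.213,0,0,0,0,94],[-0.96,-0.32,0,0,0,0,94],[-0.96,-0.32,0,0,0,0,94]]}}

```text
time: 1.37
tool_pos: [0.3662, 0.3732, 0.2224]
ee_rot: [-3.141, 0.003, 2.745]
wrist_force: [-0.1, 0.7, -0.3]
width: 0.0942
finger_force: 0.0
```

Request:
{"op": "servo_tool", "data": {"plan": [[-0.32,-0.107,0,0,0,0,94],[-0.64,-0.213,0,0,0,0,94],[-0.96,-0.32,0,0,0,0,94],[-0.96,-0.32,0,0,0,0,94]]}}

```text
time: 1.7
tool_pos: [0.4424, 0.3072, 0.2221]
ee_rot: [-3.14, 0.002, 2.745]
wrist_force: [0.5, 0.6, -0.3]
width: 0.0941
finger_force: 0.0
```

Request:
{"op": "servo_tool", "data": {"plan": [[-0.32,-0.107,0,0,0,0,94],[-0.64,-0.213,0,0,0,0,94],[-0.96,-0.32,0,0,0,0,94],[-0.96,-0.32,0,0,0,0,94]]}}

```text
time: 2.03
tool_pos: [0.5187, 0.2412, 0.2217]
ee_rot: [-3.14, 0.002, 2.746]
wrist_force: [0.4, 0.9, 0.3]
width: 0.0941
finger_force: 0.0
```

Request:
{"op": "servo_tool", "data": {"plan": [[-0.32,-0.107,0,0,0,0,94],[-0.64,-0.213,0,0,0,0,94],[-0.96,-0.32,0,0,0,0,94],[-0.96,-0.32,0,0,0,0,94],[-0.96,-0.32,0,0,0,0,94],[-0.96,-0.32,0,0,0,0,94]]}}

```text
time: 2.53
tool_pos: [0.5916, 0.1792, 0.2223]
ee_rot: [3.141, -0.001, 2.752]
wrist_force: [0.6, 0.1, -0.1]
width: 0.094
finger_force: 0.0
```

Request:
{"op": "servo_tool", "data": {"plan": [[-0.03,-0.03,0.2,0,0,0,94],[-0.03,-0.03,0.4,0,0,0,94],[-0.03,-0.03,0.55,0,0,0,94],[-0.03,-0.03,0.7,0,0,0,94],[-0.03,-0.03,0.85,0,0,0,94],[-0.03,-0.03,1.0,0,0,0,94],[-0.03,-0.03,1.0,0,0,0,94],[-0.03,-0.03,1.0,0,0,0,94]]}}

```text
time: 3.2
tool_pos: [0.5925, 0.1753, 0.1221]
ee_rot: [-3.141, -0.002, 2.753]
wrist_force: [0.4, 0.2, -0.1]
width: 0.0941
finger_force: 0.0
```

Request:
{"op": "servo_tool", "data": {"plan": [[0,0,0.05,0,0,0,94],[0,0,0.11,0,0,0,94],[0,0,0.11,0,0,0,80],[0,0,0.11,0,0,0,70],[0,0,0.11,0,0,0,64],[0,0,0.11,0,0,0,64],[0,0,0.11,0,0,0,64],[0,0,0.11,0,0,0,64]]}}

```text
time: 3.87
tool_pos: [0.5942, 0.1738, 0.1118]
ee_rot: [3.141, 0.0, 2.751]
wrist_force: [-0.6, 0.5, 0.1]
width: 0.064
finger_force: 0.0
```

Request:
{"op": "servo_tool", "data": {"plan": [[0,0,0,0,0,0,50],[0,0,0,0,0,0,50],[0,0,0,0,0,0,50],[0,0,0,0,0,0,50],[0,0,0,0,0,0,50],[0,0,0,0,0,0,50]]}}

```text
time: 4.37
tool_pos: [0.594, 0.1735, 0.1116]
ee_rot: [-3.141, 0.0, 2.751]
wrist_force: [-1.3, -1.6, 0.5]
width: 0.0596
finger_force: 30.0
```

Request:
{"op": "servo_tool", "data": {"plan": [[0,0,0,0,0,0.06,50],[0,0,0,0,0,0.12,50],[0,0,0,0,0,0.18,50],[0,0,0,0,0,0.24,50],[0,0,0,0,0,0.3,50],[0,0,0,0,0,0.36,50],[0,0,0,0,0,0.42,50],[0,0,0,0,0,0.48,50],[0,0,0,0,0,0.51,50],[0,0,0,0,0,0.51,50],[0,0,0,0,0,0.51,50],[0,0,0,0,0,0.51,50]]}}

```text
time: 5.37
tool_pos: [0.5924, 0.1719, 0.1116]
ee_rot: [-3.136, 0.002, 1.949]
wrist_force: [-5.4, -6.3, 4.8]
width: 0.0592
finger_force: 30.0
```

Request:
{"op": "servo_tool", "data": {"plan": [[0,0,0,0,0,0,70],[0,0,0,0,0,0,94],[0,0,0,0,0,0,94],[0,0,0,0,0,0,94],[0,0,0,0,0,0,94],[0,0,-0.2,0,0,0,94],[0,0,-0.4,0,0,0,94],[0,0,-0.7,0,0,0,94],[0,0,-1,0,0,0,94],[0,0,-1,0,0,0,94]]}}

```text
time: 6.2
tool_pos: [0.597, 0.1748, 0.2196]
ee_rot: [3.128, 0.002, 1.95]
wrist_force: [0.1, 0.3, 1.0]
width: 0.094
finger_force: 0.0
```

Request:
{"op": "servo_tool", "data": {"plan": [[-0.3,-0.15,0,0,0,0,60],[-0.6,-0.3,0,0,0,0,30],[-0.8,-0.4,0,0,0,0,0],[-0.8,-0.4,0,0,0,0,0]]}}

```text
time: 6.53
tool_pos: [0.5863, 0.081, 0.211]
ee_rot: [-3.141, 0.002, 1.945]
wrist_force: [0.3, -0.0, -0.4]
width: 0.071
finger_force: 0.0
```

Request:
{"op": "servo_tool", "data": {"plan": [[-0.3,-0.15,0,0,0,0,0],[-0.6,-0.3,0,0,0,0,0],[-0.8,-0.4,0,0,0,0,0],[-0.8,-0.4,0,0,0,0,0]]}}

```text
time: 6.87
tool_pos: [0.5787, -0.0076, 0.2108]
ee_rot: [-3.141, 0.001, 1.945]
wrist_force: [-0.3, -0.2, -0.8]
width: 0.0439
finger_force: 0.0
```

Request:
{"op": "servo_tool", "data": {"plan": [[-0.3,-0.17,0,0,0,0.07,0],[-0.6,-0.34,0,0,0,0.14,0],[-0.7,-0.4,0,0,0,0.21,0],[-0.7,-0.4,0,0,0,0.27,0],[-0.7,-0.4,0,0,0,0.297,0],[-0.7,-0.4,0,0,0,0.297,0],[-0.7,-0.4,0,0,0,0.297,0],[-0.7,-0.4,0,0,0,0.297,0]]}}

```text
time: 7.53
tool_pos: [0.5678, -0.0832, 0.2112]
ee_rot: [-3.141, -0.001, 1.485]
wrist_force: [0.6, 0.7, 1.1]
width: 0.0004
finger_force: 0.0
```

Run:
```python
from fit import *
b=[.593,.1755]; ims=[]
for n in("top","scene"): ims.append(dial(n,snap(n,f"pics/{n}1.png")[:,:,::-1].copy(),b,r.x[2]))
s=cv2.resize(cv2.imread("pics/scene1.png")[150:250,285:411],None,fx=4,fy=4)[:300]
cv2.imwrite("pics/d1.png",np.hstack([np.hstack(ims),s])[:, :800]) if 0 else cv2.imwrite("pics/d1.png",np.vstack([np.hstack(ims),cv2.resize(s,(600,300))]))
print(robot.get_obs()["tool_pos"],W(r.x,[0,-.134,.149]))
```

```text
[ 0.5821  0.0496 -0.0866]
[[0.2, -0.9], [-0.4, -0.8], [-0.1, 0.3], [0.0, 0.6], [-0.3, -0.3], [0.0, -0.9], [-0.6, -0.2], [0.2, -0.0]]
[ 0.56774515 -0.08350101  0.21132268] [ 0.57049136 -0.08385248  0.149     ]
```

View pics/d1.png

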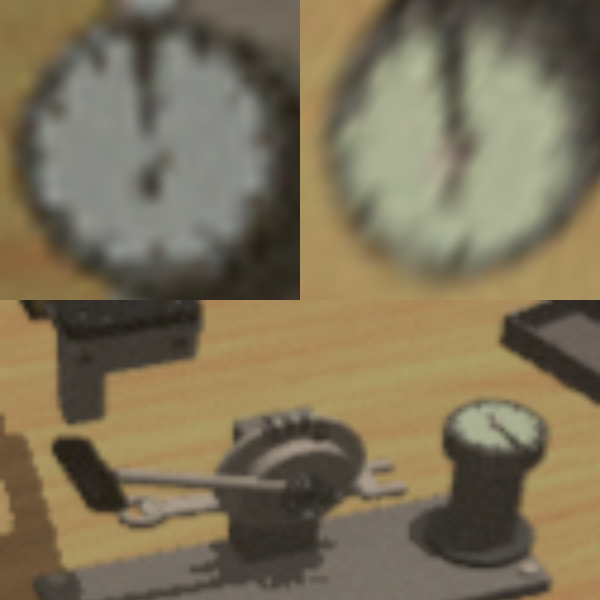

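The zero bar now sits under the needle, with both near 12 o'clock in the two unwarped dials. I'll check the angle numerically.

```bash
python3 - <<'E' | tail -4
from fit import *
# bar outer part (r 23-26mm) vs needle inner part (r 8-15mm), dark centroid angle from tester +x
for k in("0","1"):
  for n in("top","scene"):
    im=cv2.imread(f"pics/{n}{k}.png"); out=[]
    for lo,hi,a0 in((.019,.0245,.8 if k=="0" else 0),(.008,.015,0)):
        a=np.linspace(a0-.35,a0+.35,71)+r.x[2]; v=np.zeros(71)
        for q in np.linspace(lo,hi,8):
            uv=proj(n,np.c_[.593+q*np.cos(a),.1757+q*np.sin(a),np.full(71,.122)]).astype(np.float32)
            v+=cv2.remap(im,uv[None,:,0],uv[None,:,1],cv2.INTER_CUBIC)[0].sum(1)
        w=np.clip(np.percentile(v,60)-v,0,None); w[w<.4*w.max()]=0; out.append(round(float((w*a).sum()/w.sum()-r.x[2]),3))
    print(k,n,out)
E
```

```text
0 top [0.856, 0.016]
0 scene [0.792, -0.088]
1 top [0.045, 0.033]
1 scene [-0.032, -0.085]
```

The bezel is within about 0.05 rad of zero. Now I press the lever, descending slowly.

Request:
{"op": "servo_tool", "data": {"plan": [[0,0.03,0.15,0,0,0,0],[0,0.03,0.25,0,0,0,0],[0,0.03,0.35,0,0,0,0],[0,0.03,0.43,0,0,0,0],[0,0.03,0.51,0,0,0,0],[0,0.03,0.59,0,0,0,0],[0,0.03,0.67,0,0,0,0],[0,0.03,0.75,0,0,0,0],[0,0.03,0.83,0,0,0,0],[0,0.03,0.91,0,0,0,0],[0,0.03,0.91,0,0,0,0],[0,0.03,0.91,0,0,0,0]]}}

```text
time: 8.63
tool_pos: [0.5708, -0.0857, 0.121]
ee_rot: [3.141, 0.002, 1.483]
wrist_force: [-1.1, -4.4, 6.3]
width: 0.0006
finger_force: 2.8
```

Contact is good at 6.3 N upward. Next, down to a TCP height of about 0.084.

Request:
{"op": "servo_tool", "data": {"plan": [[0,0,0.06,0,0,0,0],[0,0,0.12,0,0,0,0],[0,0,0.18,0,0,0,0],[0,0,0.24,0,0,0,0],[0,0,0.3,0,0,0,0],[0,0,0.36,0,0,0,0],[0,0,0.36,0,0,0,0],[0,0,0.36,0,0,0,0],[0,0,0.36,0,0,0,0],[0,0,0.36,0,0,0,0]]}}

```text
time: 9.47
tool_pos: [0.5713, -0.0823, 0.0865]
ee_rot: [3.14, -0.004, 1.484]
wrist_force: [-2.5, 3.5, 8.2]
width: 0.0006
finger_force: 4.3
```

```bash
python3 - <<'E' | tail -5
from fit import *
b=[.593,.1755]; ims=[]
print(robot.get_obs()["tool_pos"])
for n in("top","scene"):
    im=snap(n,f"pics/{n}2.png")[:,:,::-1].copy(); ims.append(dial(n,im,b,r.x[2])); out=[]
    a=np.linspace(-1.2,-.25,96)+r.x[2]; v=np.zeros(96)
    for q in np.linspace(.009,.016,8):
        uv=proj(n,np.c_[.593+q*np.cos(a),.1757+q*np.sin(a),np.full(96,.1235)]).astype(np.float32)
        v+=cv2.remap(im,uv[None,:,0],uv[None,:,1],cv2.INTER_CUBIC)[0].sum(1)
    w=np.clip(np.percentile(v,50)-v,0,None); w[w<.4*w.max()]=0; print(n,(w*a).sum()/w.sum()-r.x[2])
s=cv2.imread("pics/scene2.png")[160:250,285:405]
cv2.imwrite("pics/d2.png",np.vstack([np.hstack(ims),cv2.resize(s[:60],(600,300))]))
# bar centre pixels in the scene for lever angles
for q in(.55,.673,.8):
    e=.36-q; print(q,proj("scene",[W(r.x,[x,-.14*np.cos(e),.1+.14*np.sin(e)]) for x in(.035,0)]).round(1).tolist())
E
```

```text
top -0.6717070285749859
scene -0.7226312081718914
0.55 [[305.2, 222.7], [301.0, 214.4]]
0.673 [[306.7, 226.8], [302.5, 218.5]]
0.8 [[309.0, 230.6], [304.8, 222.3]]
```

View pics/d2.png

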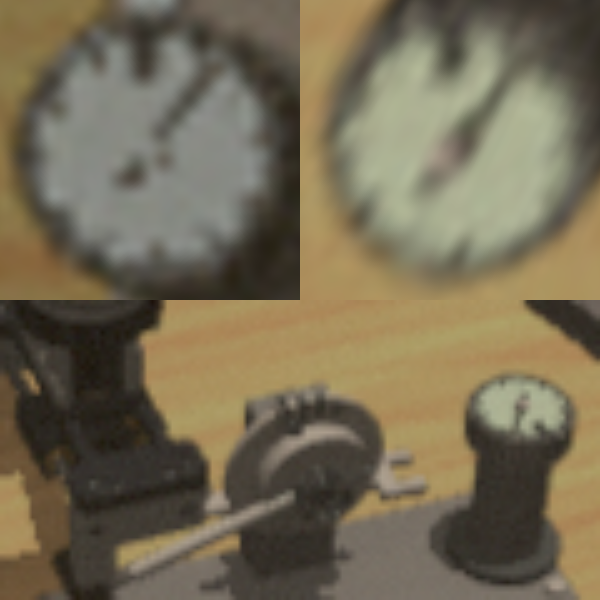

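The needle has turned by 0.70 rad in the top view and 0.64 in the scene view, so the lever is at about 0.67. The zero bar is still at 12 o'clock and the fingers press with about 8 N. Handing in.

```bash
python3 -c "
from bench import robot
o=robot.get_obs();print(o['tool_pos'],o['wrist_force'],abs(o['qvel']).max());print(robot.close_job())"
```

```text
[ 0.57130721 -0.08229079  0.08649389] [-0.97449429  2.6423954   7.62334814] 0.001250443367159929
the job is handed in; nothing more can be done
None
```

The job is handed in, but no verdict came back: by camera, the gauge's zero mark was within about 0.05 rad of the needle before pressing, and the fingers now hold the lever at about 0.67 rad (third notch), pressing with about 8 N.

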